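# Put the sanding drums back on their rail in order of thickness

## Task

Stand the four sanding drums upright on the green pads of the wooden rail, one centred on each pad, in order of thickness: the thinnest next to the red end block, then thicker and thicker to the thickest at the other end. Set them down gently, without dropping or knocking any of them over, and leave the glue bottle where it stands.

Things in the scene. Friction and masses are not known exactly. Their poses are not given: they have to be found in the camera images.
- drum_21: The thinnest of four loose sanding drums: an upright cylinder 21 mm in diameter and 76 mm tall, red-brown abrasive side, black rubber ends with a small steel dot in the middle of the top. All four are equally tall. Origin: centre of the underside; z up along the drum.
- drum_32: The second thinnest of four loose sanding drums: an upright cylinder 32 mm in diameter and 76 mm tall, red-brown abrasive side, black rubber ends with a small steel dot in the middle of the top. All four are equally tall. Origin: centre of the underside; z up along the drum.
- drum_43: The second thickest of four loose sanding drums: an upright cylinder 43 mm in diameter and 76 mm tall, red-brown abrasive side, black rubber ends with a small steel dot in the middle of the top. All four are equally tall. Origin: centre of the underside; z up along the drum.
- drum_54: The thickest of four loose sanding drums: an upright cylinder 54 mm in diameter and 76 mm tall, red-brown abrasive side, black rubber ends with a small steel dot in the middle of the top. All four are equally tall. Origin: centre of the underside; z up along the drum.
- pad_1: One of four alike green round pads, 62 mm in diameter and 4 mm thick, fixed in a straight row 78 mm apart, in the order pad_1 to pad_4, on a pale wooden rail (95 mm wide, 410 mm long, 18 mm high, fixed to the bench); pad_2 is its only neighbour. Origin: centre of the pad's underside, on the rail's top; the pad's top face is 4 mm above it, 22 mm above the bench. y runs along the row from pad_1 to pad_4, x across the rail.
- pad_2: One of four alike green round pads, 62 mm in diameter and 4 mm thick, fixed in a straight row 78 mm apart, in the order pad_1 to pad_4, on a pale wooden rail (95 mm wide, 410 mm long, 18 mm high, fixed to the bench); between pad_1 and pad_3. Origin: centre of the pad's underside, on the rail's top; the pad's top face is 4 mm above it, 22 mm above the bench. y runs along the row from pad_1 to pad_4, x across the rail.
- pad_3: One of four alike green round pads, 62 mm in diameter and 4 mm thick, fixed in a straight row 78 mm apart, in the order pad_1 to pad_4, on a pale wooden rail (95 mm wide, 410 mm long, 18 mm high, fixed to the bench); between pad_2 and pad_4. Origin: centre of the pad's underside, on the rail's top; the pad's top face is 4 mm above it, 22 mm above the bench. y runs along the row from pad_1 to pad_4, x across the rail.
- pad_4: One of four alike green round pads, 62 mm in diameter and 4 mm thick, fixed in a straight row 78 mm apart, in the order pad_1 to pad_4, on a pale wooden rail (95 mm wide, 410 mm long, 18 mm high, fixed to the bench); pad_3 is its only neighbour. Origin: centre of the pad's underside, on the rail's top; the pad's top face is 4 mm above it, 22 mm above the bench. y runs along the row from pad_1 to pad_4, x across the rail.
- red_block: Red block, 80 mm (its x, across the rail) x 30 mm (along the row) x 22 mm high, fixed on one end of the rail, its centre 66 mm from the centre of the last pad there: beside pad_1 in some starts, beside pad_4 in others. A dark brown wooden block of the same size is fixed at the other end. Origin: centre of its underside.
- glue: Bystander: yellow glue bottle with an orange cap, 58 mm in diameter and 170 mm tall, standing loose to the left of the work. Origin: centre of the underside. (A blue roll of tape, a wooden offcut and a screwdriver also lie about.)
Mind the look-alikes: they are no part of the job. Leave any purple look-alike of the drum_21 alone.

How it is judged:
By the outcome, as a careful person would: the job done as asked, in the order asked, and still so for the second after the job is handed in, with the robot touching nothing.
It also fails if it takes over 96 s, if anything falls off the work surface, if the arm or the gripper's body presses on something with over 40 N, if the wrist force passes 120 N, or if a joint passes its speed limit or range.

## Robot

A 7-joint arm with a two-finger parallel gripper is mounted at the origin on the work surface. World frame = base frame: x ahead of the robot, y to its left, z up, the work surface at z = 0. Lengths are in m, angles in rad, forces in N, time in s.
With the tool pointing down it reaches from about 0.35 to 0.775 m from the base axis. Payload 3.1 kg.
Tool frame: the origin (TCP) lies at the very end of the fingers, on their centre line; the grasp point (between the pads) lies env.hold_point_z behind it (env.hold_point_z is the distance from the TCP to the grasp point, in m); z points along the fingers, y is the line along which they close (so a half turn about z gives the same grasp; the last joint's range is limited). The gripper opens to 85 mm and grips with 20 to 120 N. Pads are 22 mm wide; open, the fingers measure 114 mm over their backs; the gripper's body (76 mm by 85 mm) begins 54 mm behind the grasp point. The pads swing forward as they close: fully open they stand 13 mm farther back than shut.
Start: joints at [-1.317, 0.311, 0.014, 1.512, -0.004, 1.319, -0.027], TCP at [0.16, 0.526, 0.231] pointing down, gripper open.
Joint ranges: [-2.7, 2.7], [-0.3, 1.91], [-1.27, 1.3], [0.12, 2.57], [-1.44, 4.58], [0.2, 2.03], [-3.05, 3.05]. Speed limits (rad/s): [2.79, 2.79, 3.14, 3.14, 3.14, 3.14, 3.14].

## Interface

Orientations are given as [roll, pitch, yaw] about the fixed x, y, z axes, in that order (R = Rz(yaw) Ry(pitch) Rx(roll)).
In Python, from workcell import env, cams, finder gives the robot as it stands.
- The arm moves only by the shell command python3 -m inch 'ROWS'. ROWS is JSON, a list of rows, each a list of 3 entries, a list of its own where there are three numbers: the shift along the world's x, y, z in cm, then the turn, a rotation vector about the world's x, y, z in rad, then the finger opening in cm, from 0 to 8.54. A call has 1 to 20 rows; each row shifts and turns the commanded pose from where the row before left it; what a row does not reach is not made up. A row lasts 1/12 s, in which the tool goes at most 41.7 mm and 7.16 degrees, less where a joint would pass 70% of its speed; a pose out of reach is approached as far as the arm can. A call is refused whole if a number of a shift passes 4.17 or a number of a turn 0.125, either way. A call with a gripper value outside its range is refused whole. The fingers move at their own pace and stop on an object; the grip force is fixed at half the most. Time passes only in rows, so rows that do not move let the fingers close. It gives the time, the measured TCP pose, the force, the opening and the grip force at its end, in the units of the state.
- env.sense(): the state, without advancing time (a new reading comes with each control period).
- cams.get_image(name): name is "scene" or "top" or "wrist"; returns the picture (384x512x3 uint8, red, green, blue); there is no depth.
- cams.camera_params(name): a dict with "camera_matrix" (3x3 intrinsics, pixels), "pose" (4x4, takes a point from camera to world coordinates); the wrist camera has in their place "tool_from_camera" (4x4, takes a point from camera to tool coordinates, whose origin is the TCP and whose axes are the flange's). Camera axes: x right, y down, z forward; pixel columns grow to the right and rows downward; lengths in m; the calibration is good to about 2 mm. A picture is of the moment at which its call begins: read the wrist's pose just before it. camera_params takes no time and is no camera call.
- env.sign_off(): hands the job in; it is judged then, once.
Trained networks look in the newest picture that a camera, given by its name, has taken for a name from the list of things; names that differ only in an ending like _2 or _b are one class to them, and where a whole thing is asked for, a point or a joint stands for the part that bears it (a point fixed in the world has none). Each returns a list of dicts, best first, with "conf" (0 to 1); they miss things now and then, are a little off and sometimes report something else, mostly with a low value. They report only what shows in the picture. A call takes as long as a camera call. They do not tell look-alikes from the thing itself.
- finder.outline_of(target, camera): "region" (384x512 bool, what is visible of it) and "rect" ([centre column, centre row, width, height] in pixels, round what is visible of it).
- finder.pinpoint(target, camera): "location" ([column, row] in pixels: a listed point, or the origin of a listed thing).
The state is a dict: "time_s": time; "joint_positions": joint angles; "qvel": joint speeds; "effort": joint torques, N m; "position": TCP position; "orientation": TCP orientation; "force": force on the tool from outside, world axes, zero at the start; "torque": the same for the moment, N m; "opening": opening from 0.0 (shut) to 1.0 (fully open); "finger_force": force on a finger pad.
Only numpy, scipy, OpenCV 4.12 (cv2) and the standard library are available. Lean on these libraries where they do the work, as an engineer would, in place of code of your own. Each camera call takes 0.05 s, during which the arm holds its last target. There are 200 camera calls.

## Working session

There is one attempt and no reset: what is moved stays moved. The work goes in short steps, Python scripts to look and compute and a shell command to move; the robot and the scene stay as the last step left them, time stands still between calls to the robot, and variables do not carry over. Pictures are saved under pics/ and viewed, at most 14 in all, crops included, and the job is handed in when it is done.

```bash
mkdir -p pics; ls
python3 - <<'E'
from workcell import env,cams,finder
import cv2,numpy as np
a=cams.get_image("top");b=cams.get_image("scene")
cv2.imwrite("pics/top.png",cv2.resize(a[:,:,::-1],(800,600)));cv2.imwrite("pics/scene.png",cv2.resize(b[:,:,::-1],(800,600)))
np.set_printoptions(precision=4,suppress=True)
for n in("top","scene","wrist"):print(n,cams.camera_params(n))
print(env.sense(),env.hold_point_z)
E
```

```text
pics
top {'camera_matrix': array([[377.9281,   0.    , 252.1759],
       [  0.    , 377.9281, 194.6343],
       [  0.    ,   0.    ,   1.    ]]), 'pose': array([[-0.0012, -0.988 ,  0.1543,  0.4067],
       [-0.9999,  0.0037,  0.0162,  0.0986],
       [-0.0166, -0.1543, -0.9879,  1.0642],
       [ 0.    ,  0.    ,  0.    ,  1.    ]])}
scene {'camera_matrix': array([[402.189 ,   0.    , 255.2661],
       [  0.    , 402.189 , 194.0082],
       [  0.    ,   0.    ,   1.    ]]), 'pose': array([[-0.6334,  0.636 , -0.4409,  0.9525],
       [ 0.7737,  0.5299, -0.3471,  0.4068],
       [ 0.0129, -0.561 , -0.8277,  0.8029],
       [ 0.    ,  0.    ,  0.    ,  1.    ]])}
wrist {'camera_matrix': array([[320.2782,   0.    , 257.6401],
       [  0.    , 320.2782, 188.3303],
       [  0.    ,   0.    ,   1.    ]]), 'tool_from_camera': array([[ 0.0011, -0.9475, -0.3196,  0.0827],
       [ 1.    ,  0.0011,  0.0002,  0.0005],
       [ 0.0002, -0.3196,  0.9475, -0.143 ],
       [ 0.    ,  0.    ,  0.    ,  1.    ]])}
{'time_s': 0.1, 'joint_positions': array([-1.3167,  0.3116,  0.014 ,  1.5129, -0.0044,  1.3192, -0.0272]), 'qvel': array([ 0.0018, -0.0026, -0.0002, -0.0035, -0.0008, -0.0009, -0.0005]), 'effort': array([  0.0007, -38.0853,   0.1466, -23.1241,   0.0124,   0.0081,
        -0.    ]), 'position': array([0.1601, 0.5255, 0.2303]), 'orientation': array([-3.1395,  0.0001,  2.8459]), 'force': array([-0.1366, -0.1344,  0.0436]), 'torque': array([ 0.0213,  0.0054, -0.0092]), 'finger_force': 0.0, 'opening': 1.004455794594551} 0.0187
```

View pics/top.png

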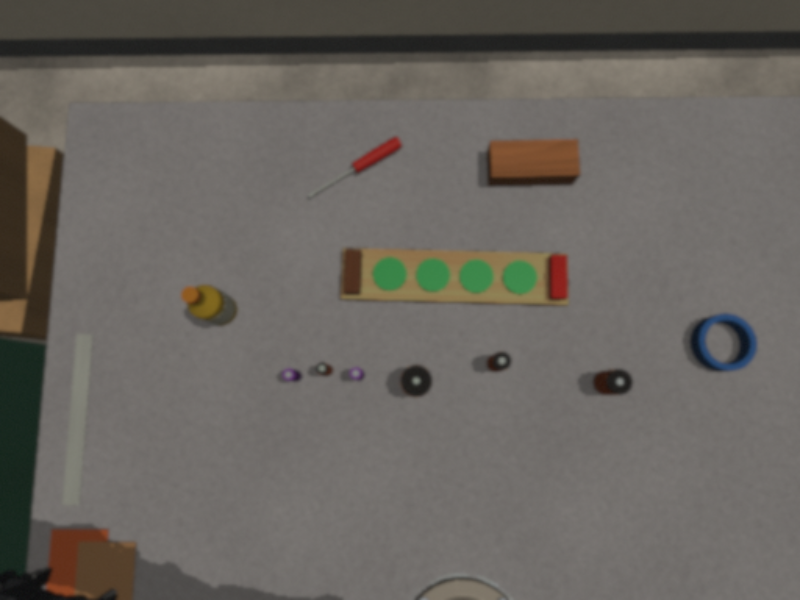

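View pics/scene.png

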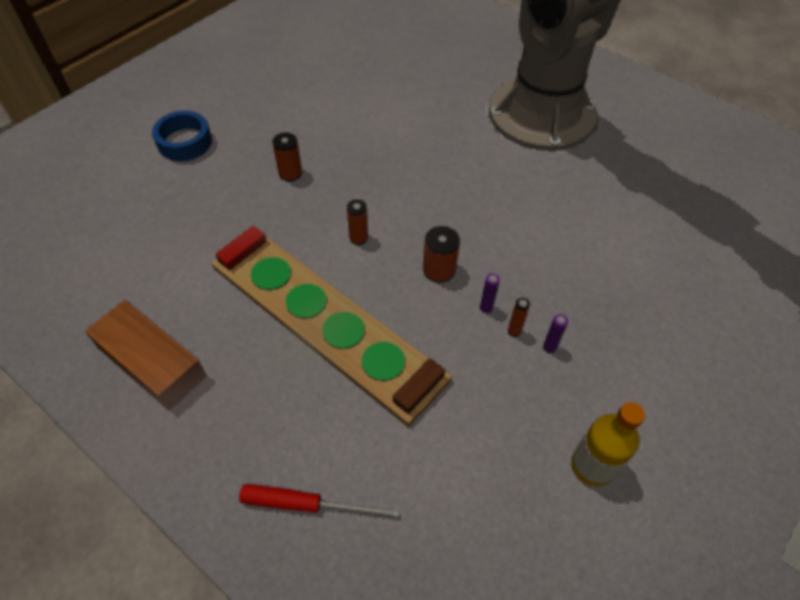

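The top view has red block at (558,277), so the thinnest drum goes on the pad at (519,277). The others follow leftwards at (476,276), (433,275) and (389,273).

drum_21 candidates are the uprights at (290,375), (323,369) and (356,374). The outer two are purple look-alikes. The middle one is brown with a black top, so it is the drum. I'll confirm with a crop and compute positions.

```bash
cat > h.py <<'E'
from workcell import env,cams,finder
import cv2,numpy as np
np.set_printoptions(precision=4,suppress=True)
def ray(cam,uv,z,tool=None):
    p=cams.camera_params(cam);K=p["camera_matrix"];T=p["pose"] if tool is None else tool@p["tool_from_camera"]
    d=T[:3,:3]@np.linalg.inv(K)@[uv[0],uv[1],1.];o=T[:3,3]
    return o+d*(z-o[2])/d[2]
def blobs(mask,amin):
    n,l,s,c=cv2.connectedComponentsWithStats(mask.astype(np.uint8))
    return [(c[i],s[i,4]) for i in range(1,n) if s[i,4]>=amin]
def pix(cam,P):
    p=cams.camera_params(cam);q=np.linalg.inv(p["pose"])@np.r_[P,1];q=p["camera_matrix"]@q[:3];return q[:2]/q[2]
E
python3 - <<'E'
from h import *
ims={}
for cam in("top","scene"):
    im=ims[cam]=cams.get_image(cam);r,g,b=[im[:,:,i].astype(int) for i in range(3)]
    for c,a in blobs((g>90)&(g>1.6*r)&(g>1.6*b),100):print(cam,"pad",c,a,ray(cam,c,.022))
    for n in("drum_21","drum_32","drum_43","drum_54","red_block"):
        for d in finder.pinpoint(n,cam)[:3]:print(cam,n,round(d["conf"],2),d["location"],ray(cam,d["location"],.018 if n=="red_block" else 0))
f=5
cv2.imwrite("pics/c1.png",np.vstack([cv2.resize(ims["top"][215:265,170:320,::-1],None,fx=f,fy=f),cv2.resize(ims["scene"][160:230,260:410,::-1],None,fx=f,fy=f)]))
E
```

```text
top pad [248.8254 174.8095] 315 [0.626  0.1251 0.022 ]
top pad [276.6082 175.5799] 319 [0.6234 0.047  0.022 ]
top pad [304.3687 176.3656] 320 [ 0.6208 -0.0308  0.022 ]
top pad [332.2368 177.0966] 321 [ 0.6184 -0.1086  0.022 ]
top drum_21 0.92 [266.9, 244.4] [0.4322 0.0752 0.    ]
top drum_21 0.88 [384.1, 244.6] [ 0.4311 -0.2501  0.    ]
top drum_21 0.57 [229.7, 239.1] [0.4471 0.1793 0.    ]
top drum_32 0.92 [266.9, 244.4] [0.4322 0.0752 0.    ]
top drum_32 0.88 [384.1, 244.6] [ 0.4311 -0.2501  0.    ]
top drum_32 0.57 [229.7, 239.1] [0.4471 0.1793 0.    ]
top drum_43 0.92 [266.9, 244.4] [0.4322 0.0752 0.    ]
top drum_43 0.88 [384.1, 244.6] [ 0.4311 -0.2501  0.    ]
top drum_43 0.57 [229.7, 239.1] [0.4471 0.1793 0.    ]
top drum_54 0.92 [266.9, 244.4] [0.4322 0.0752 0.    ]
top drum_54 0.88 [384.1, 244.6] [ 0.4311 -0.2501  0.    ]
top drum_54 0.57 [229.7, 239.1] [0.4471 0.1793 0.    ]
top red_block 0.64 [355.4, 177.8] [ 0.6169 -0.1742  0.018 ]
top red_block 0.38 [265.5, 244.7] [0.4309 0.0794 0.018 ]
scene pad [172.7212 174.3453] 391 [ 0.6199 -0.1105  0.022 ]
scene pad [195.4149 192.0
[... 214 characters left out ...]
drum_21 0.78 [310.3, 199.6] [0.453  0.1815 0.    ]
scene drum_21 0.75 [186.8, 113.0] [ 0.4361 -0.249   0.    ]
scene drum_32 0.9 [231.1, 152.0] [ 0.4632 -0.0614  0.    ]
scene drum_32 0.78 [310.3, 199.6] [0.453  0.1815 0.    ]
scene drum_32 0.75 [186.8, 113.0] [ 0.4361 -0.249   0.    ]
scene drum_43 0.9 [231.1, 152.0] [ 0.4632 -0.0614  0.    ]
scene drum_43 0.78 [310.3, 199.6] [0.453  0.1815 0.    ]
scene drum_43 0.75 [186.8, 113.0] [ 0.4361 -0.249   0.    ]
scene drum_54 0.9 [231.1, 152.0] [ 0.4632 -0.0614  0.    ]
scene drum_54 0.78 [310.3, 199.6] [0.453  0.1815 0.    ]
scene drum_54 0.75 [186.8, 113.0] [ 0.4361 -0.249   0.    ]
scene red_block 0.86 [157.0, 163.8] [ 0.6203 -0.1664  0.018 ]
```

View pics/c1.png

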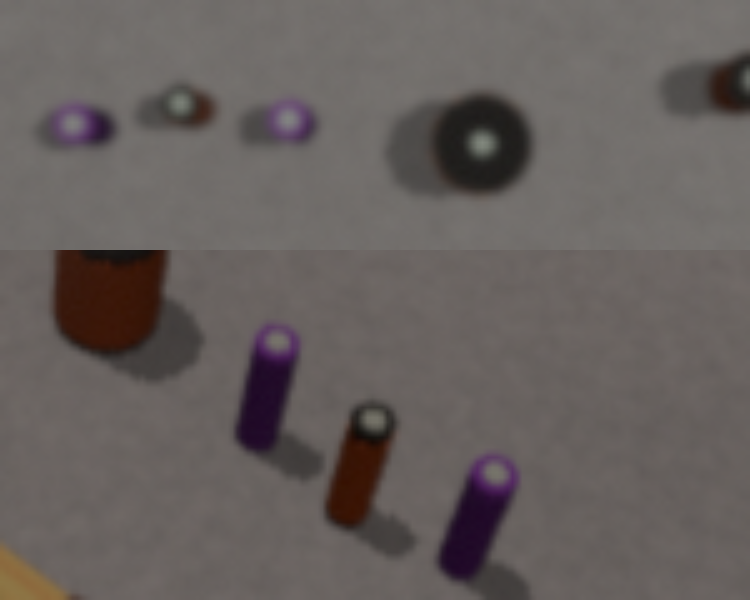

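The crop confirms it: the brown, black-topped drum at top crop (180,104) is drum_21, flanked by two purple look-alikes. Next, locate the steel dots in both cameras.

Run:
```python
from h import *
g0={"top":dict(d21=(206,235.8),pL=(184.5,239.6),pR=(227.8,239.2),d54=(266.4,243.8),d32=(322,230),d43=(397,243)),
"scene":dict(d21=(334.6,193.7),pL=(358.8,204.4),pR=(315.4,178.4),d54=(283,153),d32=(228.5,132),d43=(183,89.5))}
for cam in g0:
    im=cams.get_image(cam).astype(float).min(2)
    for n,(u,v) in g0[cam].items():
        u,v=round(u),round(v);y,x=np.mgrid[v-6:v+7,u-6:u+7];w=np.clip(im[v-6:v+7,u-6:u+7]-115,0,None)
        c=np.array([(w*x).sum(),(w*y).sum()])/max(w.sum(),1);print(cam,n,c,w.max(),ray(cam,c,.076)[:2])
```

```text
top d21 [206. 235.] 1.0 [0.4549 0.2355]
top pL [184.0323 239.3548] 9.0 [0.4437 0.2927]
top pR [227.1552 238.4138] 13.0 [0.446  0.1801]
top d54 [265.8947 243.2632] 10.0 [0.4333 0.0794]
top d32 [320.75   230.4091] 14.0 [ 0.4662 -0.0634]
top d43 [396.3239 243.8451] 19.0 [ 0.4312 -0.2566]
scene d21 [0. 0.] 0.0 [ 0.508  -0.9998]
scene pL [0. 0.] 0.0 [ 0.508  -0.9998]
scene pR [0. 0.] 0.0 [ 0.508  -0.9998]
scene d54 [0. 0.] 0.0 [ 0.508  -0.9998]
scene d32 [0. 0.] 0.0 [ 0.508  -0.9998]
scene d43 [0. 0.] 0.0 [ 0.508  -0.9998]
```

```bash
python3 -m inch '[[[1,-1,0],[0,0,-0.085],6],[[2.1,-2.07,-0.5],[0,0,-0.085],6],[[2.1,-2.07,-0.5],[0,0,-0.085],6],[[2.1,-2.07,-0.5],[0,0,-0.085],6],[[2.1,-2.07,-0.5],[0,0,-0.085],6],[[2.1,-2.07,-0.5],[0,0,-0.085],6],[[2.1,-2.07,-0.5],[0,0,-0.085],6],[[2.1,-2.07,-0.5],[0,0,-0.085],6],[[2.1,-2.07,-0.5],[0,0,-0.085],6],[[2.1,-2.07,-0.5],[0,0,-0.085],6],[[2.1,-2.07,-0.5],[0,0,-0.085],6],[[2.1,-2.07,-0.5],[0,0,-0.085],6],[[2.1,-2.07,-0.5],[0,0,-0.085],6],[[2.1,-2.07,-0.5],[0,0,-0.085],6],[[1,-1,-0.5],[0,0,-0.085],6],[[0,0,0],[0,0,0],6],[[0,0,0],[0,0,0],6]]'
cat >> h.py <<'E'
from scipy.spatial.transform import Rotation as Ro
def tool():
    s=env.sense();T=np.eye(4);T[:3,:3]=Ro.from_euler("xyz",s["orientation"]).as_matrix();T[:3,3]=s["position"];return T
def wrist(name=None):
    T=tool();im=cams.get_image("wrist")
    if name:cv2.imwrite(name,im[:,:,::-1])
    return T,im
def wpix(T,P):
    p=cams.camera_params("wrist");q=np.linalg.inv(T@p["tool_from_camera"])@np.r_[P,1];q=p["camera_matrix"]@q[:3];return q[:2]/q[2]
E
python3 - <<'E'
from h import *
T,im=wrist("pics/w1.png");s=env.sense();print(s["position"],s["orientation"],s["joint_positions"],s["opening"],wpix(T,[.455,.2355,.076]))
E
```

```text
time_s: 2.22
position: [0.4534, 0.2364, 0.1611]
orientation: [-3.141, 0.0, 1.57]
force: [-0.0, 0.8, 0.3]
opening: 0.701
finger_force: 0.0
[0.4528 0.2378 0.1613] [-3.1409 -0.0007  1.5726] [-0.861   0.2971  0.4305  1.7382 -0.1362  1.1359 -0.3877] 0.7039264053467438 [259.9546 196.7756]
```

View pics/w1.png

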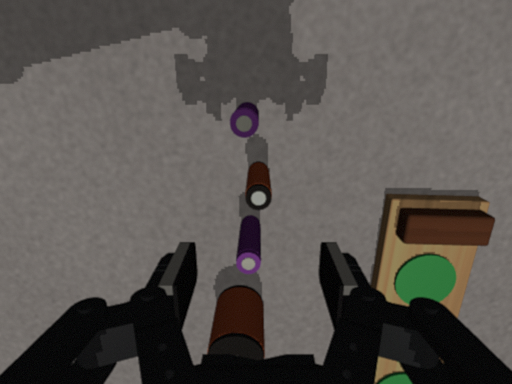

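The dot is at (259,198), within about 1 px of the prediction (260,197). The fingers straddle it in x, clear of the purple ones. Compute it and descend.

```bash
cat >> h.py <<'E'
def dot(T,im,guess,r=14):
    im=im.astype(float).min(2);u,v=[round(x) for x in guess];y,x=np.mgrid[v-r:v+r+1,u-r:u+r+1];q=im[v-r:v+r+1,u-r:u+r+1]
    w=(q>q.max()-50);c=np.array([x[w].mean(),y[w].mean()]);return c,w.sum(),q.max()
E
python3 - <<'E'
from h import *
T,im=wrist();c=dot(T,im,(259,198),8);print(c,ray("wrist",c[0],.076,T),T[:3,3])
for p in((.626,.1243),(.624,.0464),(.6215,-.0315),(.619,-.1095)):print(wpix(T,[*p,.022]))
E
python3 -m inch '[[[0.1,-0.1,-0.5],[0,0,0],6],[[0,0,-2],[0,0,0],6],[[0,0,-3],[0,0,0],6],[[0,0,-3],[0,0,0],6],[[0,0,-2],[0,0,0],6],[[0,0,-1.5],[0,0,0],6],[[0,0,-0.5],[0,0,0],6],[[0,0,0],[0,0,0],6]]'
```

```text
(array([258.9375, 199.6125]), np.int64(160), np.float64(147.0)) [0.4536 0.2347 0.076 ] [0.4528 0.2378 0.1613]
[425.553 281.922]
[411.7818 341.9457]
[399.3919 394.111 ]
[388.5136 439.9224]
time_s: 2.98
position: [0.4526, 0.2364, 0.035]
orientation: [-3.139, 0.001, 1.573]
force: [-0.6, -0.3, 0.8]
opening: 0.704
finger_force: 0.0
```

```bash
python3 -m inch '[[[0,0,0],[0,0,0],3],[[0,0,0],[0,0,0],2.6],[[0,0,0],[0,0,0],2.3],[[0,0,0],[0,0,0],2.1],[[0,0,0],[0,0,0],1.8],[[0,0,0],[0,0,0],1],[[0,0,0],[0,0,0],0],[[0,0,0],[0,0,0],0],[[0,0,0],[0,0,0],0],[[0,0,0],[0,0,0],0]]'
```

```text
time_s: 3.82
position: [0.4549, 0.2367, 0.0376]
orientation: [3.14, -0.002, 1.571]
force: [-1.0, 0.5, 6.4]
opening: 0.23
finger_force: 58.4
```

```bash
python3 -m inch '[[[0,0,0.5],[0,0,0],0],[[0,0,1.5],[0,0,0],0],[[0,0,2],[0,0,0],0],[[0,0,2],[0,0,0],0],[[0,0,1.5],[0,0,0],0],[[0,0,0.5],[0,0,0],0]]'
python3 -m inch '[[[0.5,-1,0],[0,0,0],0],[[1.1,-2.3,0],[0,0,0],0],[[1.1,-2.3,0],[0,0,0],0],[[1.1,-2.3,0],[0,0,0],0],[[1.1,-2.3,0],[0,0,0],0],[[1.1,-2.3,0],[0,0,0],0],[[1.1,-2.3,0],[0,0,0],0],[[1.1,-2.3,0],[0,0,0],0],[[1.1,-2.3,0],[0,0,0],0],[[1.1,-2.3,0],[0,0,0],0],[[1.1,-2.3,0],[0,0,0],0],[[1.1,-2.3,0],[0,0,0],0],[[1.1,-2.3,0],[0,0,0],0],[[1.1,-2.3,0],[0,0,0],0],[[1.1,-2.3,0],[0,0,0],0],[[0.6,-1.3,0],[0,0,0],0],[[0,0,0],[0,0,0],0],[[0,0,0],[0,0,0],0]]'
cat >> h.py <<'E'
def pads(T,im):
    r,g,b=[im[:,:,i].astype(int) for i in range(3)]
    for c,a in blobs((g>90)&(g>1.6*r)&(g>1.6*b),100):print("pad",c,a,ray("wrist",c,.022,T))
E
python3 - <<'E'
from h import *
T,im=wrist("pics/w2.png");print(T[:3,3],env.sense()["orientation"],env.sense()["joint_positions"]);pads(T,im);print(wpix(T,T[:3,3]),wpix(T,T[:3,3]+[0,0,.04]),wpix(T,T[:3,3]+[0,0,-.036]))
E
```

```text
time_s: 4.32
position: [0.4561, 0.2366, 0.119]
orientation: [3.137, -0.003, 1.571]
force: [0.9, 1.0, -0.1]
opening: 0.227
finger_force: 58.6
time_s: 5.82
position: [0.6179, -0.1109, 0.1146]
orientation: [-3.138, 0.0, 1.568]
force: [-0.3, 0.2, -0.4]
opening: 0.233
finger_force: 58.6
[ 0.6179 -0.1109  0.1146] [-3.1387 -0.0011  1.5701] [-0.1772  0.5882  0.5019  1.4612 -0.2945  1.1704  0.369 ]
pad [259.6885 191.9615] 3429 [ 0.6191 -0.1106  0.022 ]
[257.8596 253.2479] [257.5786 306.1495] [258.0197 223.1184]
```

View pics/w2.png

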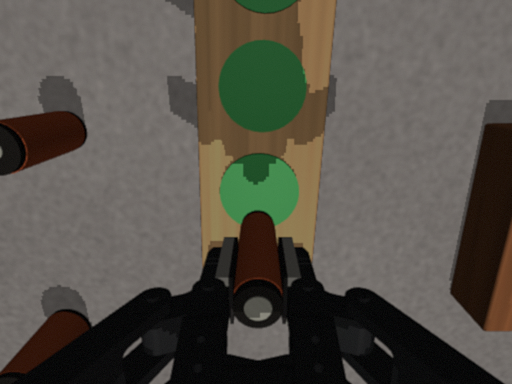

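```bash
cat >> h.py <<'E'
def hulls(im,T,top=None):
    h=cv2.cvtColor(im,cv2.COLOR_RGB2HSV);m=((h[:,:,0]>48)&(h[:,:,0]<75)&(h[:,:,1]>120)).astype(np.uint8)
    for c in cv2.findContours(m,0,1)[0]:
        if cv2.contourArea(c)>800:
            # circle fit in world of hull points
            P=np.array([ray("wrist",p[0],.022,T)[:2] for p in cv2.convexHull(c)])
            from scipy.optimize import least_squares
            f=least_squares(lambda q:np.hypot(*(P-q).T)-.031,P.mean(0),loss="soft_l1",f_scale=.0005).x
            e=np.hypot(*(P-f).T)-.031;print("pad",f,"resid rms",e.std())
E
python3 - <<'E'
from h import *
T,im=wrist();hulls(im,T);c=dot(T,im,(258,308),12);print(c,"drum",ray("wrist",c[0],T[2,3]+.0395,T),T[:3,3],env.sense()["force"])
E
```

```text
pad [ 0.6183 -0.1107] resid rms 0.000313283543123563
pad [ 0.6208 -0.0329] resid rms 0.00010920510683857412
(array([257.4968, 310.038 ]), np.int64(316), np.float64(125.0)) drum [ 0.6181 -0.1111  0.1543] [ 0.6181 -0.1088  0.1148] [ 0.7661  0.7002 -0.6947]
```

```bash
python3 -m inch '[[[0,0,-0.5],[0,0,0],0],[[0,0,-1],[0,0,0],0],[[0,0,-1],[0,0,0],0],[[0,0,-1],[0,0,0],0],[[0,0,-1],[0,0,0],0],[[0,0,-0.6],[0,0,0],0],[[0,0,-0.3],[0,0,0],0],[[0,0,-0.1],[0,0,0],0],[[0,0,0],[0,0,0],0],[[0,0,0],[0,0,0],0]]'
python3 -m inch '[[[0,0,-0.1],[0,0,0],0],[[0,0,0],[0,0,0],0],[[0,0,0],[0,0,0],0]]'
python3 -m inch '[[[0,0,-0.1],[0,0,0],0],[[0,0,0],[0,0,0],0],[[0,0,0],[0,0,0],0]]'
```

```text
time_s: 6.75
position: [0.6198, -0.1092, 0.0618]
orientation: [3.14, 0.0, 1.571]
force: [0.8, 0.5, -0.1]
opening: 0.229
finger_force: 58.6
time_s: 7.0
position: [0.6195, -0.109, 0.0606]
orientation: [3.141, 0.0, 1.571]
force: [-0.9, 0.5, -0.4]
opening: 0.228
finger_force: 58.6
time_s: 7.25
position: [0.6196, -0.109, 0.0597]
orientation: [3.141, 0.0, 1.571]
force: [0.0, -0.3, 0.1]
opening: 0.232
finger_force: 58.8
```

```bash
python3 -m inch '[[[0,0,-0.1],[0,0,0],0],[[0,0,0],[0,0,0],0],[[0,0,0],[0,0,0],0]]'
python3 -m inch '[[[0,0,-0.1],[0,0,0],0],[[0,0,0],[0,0,0],0],[[0,0,0],[0,0,0],0]]'
```

```text
time_s: 7.5
position: [0.6197, -0.109, 0.0596]
orientation: [3.141, -0.0, 1.571]
force: [-1.4, 0.2, 5.8]
opening: 0.229
finger_force: 59.3
time_s: 7.75
position: [0.6197, -0.1091, 0.0596]
orientation: [3.14, -0.0, 1.571]
force: [-3.6, 0.6, 10.5]
opening: 0.231
finger_force: 59.6
```

```bash
python3 -m inch '[[[0,0,0.1],[0,0,0],1.5],[[0,0,0],[0,0,0],2],[[0,0,0],[0,0,0],2.3],[[0,0,0],[0,0,0],2.6],[[0,0,0],[0,0,0],3],[[0,0,0],[0,0,0],4],[[0,0,0],[0,0,0],5],[[0,0,0],[0,0,0],6],[[0,0,0],[0,0,0],6],[[0,0,0],[0,0,0],6]]'
python3 -m inch '[[[0,0,0.5],[0,0,0],6],[[0,0,1.5],[0,0,0],6],[[0,0,2.5],[0,0,0],6],[[0,0,3],[0,0,0],6],[[0,0,2],[0,0,0],6],[[0,0,0.5],[0,0,0],6],[[0,0,0],[0,0,0],6]]'
python3 - <<'E'
from h import *
T,im=wrist("pics/w3.png");hulls(im,T);print(T[:3,3],wpix(T,[.619,-.11,.098]))
E
```

```text
time_s: 8.58
position: [0.6193, -0.109, 0.0582]
orientation: [-3.142, 0.0, 1.571]
force: [0.0, -0.4, 0.8]
opening: 0.703
finger_force: 0.0
time_s: 9.17
position: [0.6208, -0.1095, 0.1609]
orientation: [3.137, 0.001, 1.571]
force: [0.8, 0.3, -0.6]
opening: 0.708
finger_force: 0.0
pad [ 0.6186 -0.1111] resid rms 0.00048520639093894904
pad [ 0.6211 -0.0332] resid rms 0.0003361350713711019
pad [0.623  0.0456] resid rms 0.00031079133763836246
[ 0.6208 -0.1095  0.1609] [254.8038 207.2998]
```

View pics/w3.png

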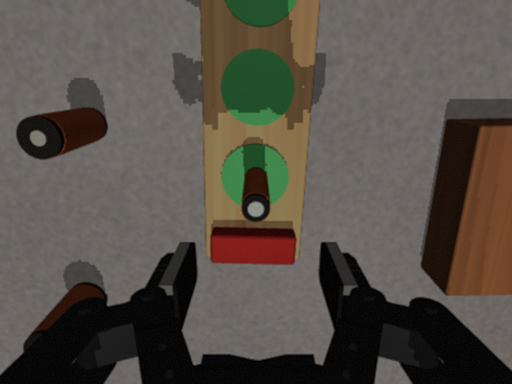

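drum_21 stands upright on the pad beside the red block; its dot at (256,209) matches the expected (255,207). Next is drum_32.

```bash
python3 -m inch '[[[-0.9,0.3,0],[0,0,0],6],[[-1.8,0.54,0],[0,0,0],6],[[-1.8,0.54,0],[0,0,0],6],[[-1.8,0.54,0],[0,0,0],6],[[-1.8,0.54,0],[0,0,0],6],[[-1.8,0.54,0],[0,0,0],6],[[-1.8,0.54,0],[0,0,0],6],[[-1.8,0.54,0],[0,0,0],6],[[-1.8,0.54,0],[0,0,0],6],[[0,0,0],[0,0,0],6],[[0,0,0],[0,0,0],6]]'
python3 - <<'E'
from h import *
T,im=wrist();g=wpix(T,[.466,-.063,.076]);c=dot(T,im,g,9);print(g,c,ray("wrist",c[0],.076,T),T[:3,3])
E
```

```text
time_s: 10.13
position: [0.4648, -0.0621, 0.157]
orientation: [-3.139, -0.001, 1.572]
force: [0.4, 0.1, -0.1]
opening: 0.701
finger_force: 0.0
[259.6987 198.8683] (array([258.6667, 202.109 ]), np.int64(156), np.float64(145.0)) [ 0.4652 -0.0656  0.076 ] [ 0.4648 -0.0621  0.157 ]
```

```bash
python3 -m inch '[[[0,-0.2,-0.5],[0,0,0],6],[[0,0,-2],[0,0,0],6],[[0,0,-3],[0,0,0],6],[[0,0,-3],[0,0,0],6],[[0,0,-2],[0,0,0],6],[[0,0,-1.2],[0,0,0],6],[[0,0,-0.5],[0,0,0],6],[[0,0,0],[0,0,0],5],[[0,0,0],[0,0,0],4],[[0,0,0],[0,0,0],3.6],[[0,0,0],[0,0,0],3.3],[[0,0,0],[0,0,0],3.1],[[0,0,0],[0,0,0],2.8],[[0,0,0],[0,0,0],2],[[0,0,0],[0,0,0],0],[[0,0,0],[0,0,0],0],[[0,0,0],[0,0,0],0]]'
```

```text
time_s: 11.6
position: [0.4672, -0.065, 0.0374]
orientation: [3.139, -0.0, 1.571]
force: [-1.3, -0.4, 5.9]
opening: 0.36
finger_force: 58.9
```

```bash
python3 -m inch '[[[0,0,0.5],[0,0,0],0],[[0,0,1.5],[0,0,0],0],[[0,0,2],[0,0,0],0],[[0,0,2],[0,0,0],0],[[0.4,0.1,1.5],[0,0,0],0],[[1.1,0.2,0.5],[0,0,0],0],[[2,0.45,0],[0,0,0],0],[[2,0.45,0],[0,0,0],0],[[2,0.45,0],[0,0,0],0],[[2,0.45,0],[0,0,0],0],[[2,0.45,0],[0,0,0],0],[[2,0.45,0],[0,0,0],0],[[1.2,0.25,0],[0,0,0],0],[[0.8,0.15,0],[0,0,0],0],[[0,0,0],[0,0,0],0],[[0,0,0],[0,0,0],0]]'
python3 - <<'E'
from h import *
T,im=wrist("pics/w4.png");hulls(im,T);c=dot(T,im,(258,308),12);print(c,"drum",ray("wrist",c[0],T[2,3]+.0395,T),T[:3,3],env.sense()["orientation"])
E
```

```text
time_s: 12.93
position: [0.6206, -0.031, 0.1159]
orientation: [-3.14, 0.0, 1.571]
force: [0.3, -0.1, -1.2]
opening: 0.359
finger_force: 59.5
pad [ 0.6206 -0.0329] resid rms 0.0004078149792901581
pad [0.6234 0.0448] resid rms 0.0002045280065834886
(array([262.0943, 310.7358]), np.int64(53), np.float64(132.0)) drum [ 0.6223 -0.0335  0.1554] [ 0.6206 -0.031   0.1159] [-3.1399  0.0003  1.5703]
```

View pics/w4.png

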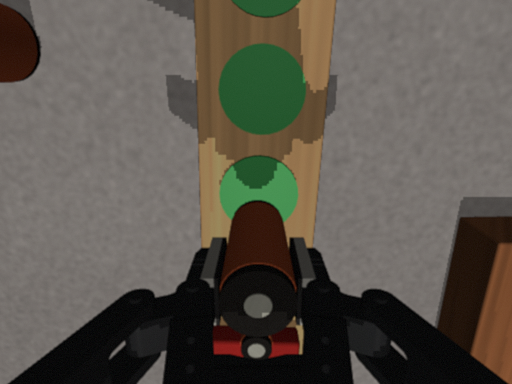

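```bash
python3 -m inch '[[[0,-0.1,-0.5],[0,0,0],0],[[0,-0.1,-1],[0,0,0],0],[[0,0,-1],[0,0,0],0],[[0,0,-1],[0,0,0],0],[[0,0,-1],[0,0,0],0],[[0,0,-0.6],[0,0,0],0],[[0,0,-0.3],[0,0,0],0],[[0,0,-0.1],[0,0,0],0],[[0,0,-0.1],[0,0,0],0],[[0,0,0],[0,0,0],0],[[0,0,0],[0,0,0],0]]'
python3 -m inch '[[[0,0,-0.1],[0,0,0],0],[[0,0,0],[0,0,0],0],[[0,0,0],[0,0,0],0]]'
python3 -m inch '[[[0,0,-0.1],[0,0,0],0],[[0,0,0],[0,0,0],0],[[0,0,0],[0,0,0],0]]'
```

```text
time_s: 13.9
position: [0.6218, -0.0328, 0.0609]
orientation: [3.14, 0.0, 1.571]
force: [-0.5, 0.4, -0.8]
opening: 0.361
finger_force: 59.5
time_s: 14.15
position: [0.6216, -0.0328, 0.0596]
orientation: [3.141, -0.0, 1.571]
force: [-0.4, 0.6, -0.1]
opening: 0.36
finger_force: 59.5
time_s: 14.4
position: [0.6215, -0.0328, 0.0595]
orientation: [3.141, -0.0, 1.571]
force: [-3.1, 1.4, 6.5]
opening: 0.358
finger_force: 59.6
```

```bash
python3 -m inch '[[[0,0,0],[0,0,0],2.8],[[0,0,0],[0,0,0],3.1],[[0,0,0],[0,0,0],3.4],[[0,0,0],[0,0,0],3.7],[[0,0,0],[0,0,0],4],[[0,0,0],[0,0,0],5],[[0,0,0],[0,0,0],6],[[0,0,0],[0,0,0],7],[[0,0,0],[0,0,0],7],[[0,0,0],[0,0,0],7]]'
python3 -m inch '[[[0,0,0.5],[0,0,0],7],[[0,0,1.5],[0,0,0],7],[[0,0,2.5],[0,0,0],7],[[0,0,3],[0,0,0],7],[[0,0,2],[0,0,0],7],[[0,0,0.5],[0,0,0],7],[[0,0,0],[0,0,0],7]]'
python3 - <<'E'
from h import *
T,im=wrist("pics/w5.png");hulls(im,T);
for p in([.6215,-.0315,.098],[.619,-.1095,.098]):
  g=wpix(T,p);c=dot(T,im,g,8);print(g,c,ray("wrist",c[0],.098,T))
print(T[:3,3])
E
```

```text
time_s: 15.23
position: [0.6213, -0.0327, 0.0582]
orientation: [-3.142, 0.0, 1.571]
force: [-0.3, -0.4, 0.3]
opening: 0.817
finger_force: 0.0
time_s: 15.82
position: [0.6228, -0.0331, 0.1608]
orientation: [3.137, 0.0, 1.571]
force: [0.5, -0.3, 0.6]
opening: 0.819
finger_force: 0.0
pad [ 0.6187 -0.1099] resid rms 0.00033938090547628306
pad [ 0.6206 -0.0331] resid rms 0.000492688415206644
pad [0.6228 0.0451] resid rms 0.00028518674094398747
pad [0.6254 0.1236] resid rms 0.0004961210986357421
[255.4504 204.5551] (array([254.7865, 207.1629]), np.int64(178), np.float64(142.0)) [ 0.621  -0.0334  0.098 ]
[252.2955 299.1549] (array([252.8357, 301.3571]), np.int64(140), np.float64(123.0)) [ 0.6194 -0.1115  0.098 ]
[ 0.6228 -0.0331  0.1608]
```

View pics/w5.png

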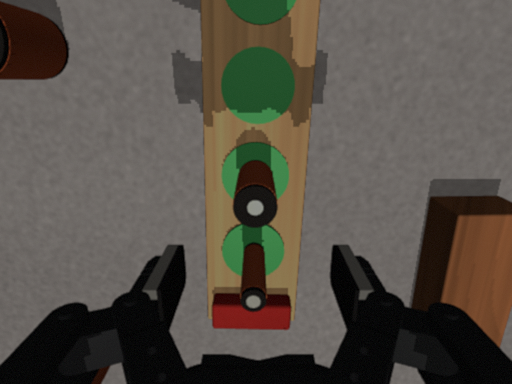

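Both drums stand centred, with dots at (255,207) and (253,301). Next is drum_43.

```bash
python3 -m inch '[[[-0.8,-0.85,0],[0,0,0],7],[[-1.4,-1.65,0],[0,0,0],7],[[-1.4,-1.65,0],[0,0,0],7],[[-1.4,-1.65,0],[0,0,0],7],[[-1.4,-1.65,0],[0,0,0],7],[[-1.4,-1.65,0],[0,0,0],7],[[-1.4,-1.65,0],[0,0,0],7],[[-1.4,-1.65,0],[0,0,0],7],[[-1.4,-1.65,0],[0,0,0],7],[[-1.4,-1.65,0],[0,0,0],7],[[-1.4,-1.65,0],[0,0,0],7],[[-1.4,-1.65,0],[0,0,0],7],[[-1.4,-1.65,0],[0,0,0],7],[[-1.4,-1.65,0],[0,0,0],7],[[0,0,0],[0,0,0],7],[[0,0,0],[0,0,0],7]]'
python3 - <<'E'
from h import *
T,im=wrist();g=wpix(T,[.431,-.2566,.076]);c=dot(T,im,g,9);print(g,c,ray("wrist",c[0],.076,T),T[:3,3],env.sense()["joint_positions"])
E
```

```text
time_s: 17.2
position: [0.4286, -0.2565, 0.1569]
orientation: [-3.139, -0.001, 1.567]
force: [0.0, 0.7, -1.0]
opening: 0.819
finger_force: 0.0
[261.3598 197.8525] (array([260.8405, 200.7669]), np.int64(163), np.float64(143.0)) [ 0.4306 -0.2589  0.076 ] [ 0.4286 -0.2565  0.1569] [ 0.0062  0.2999  0.6165  1.7765 -0.1904  1.1279  0.683 ]
```

```bash
python3 -m inch '[[[0.1,-0.1,-0.5],[0,0,0],7],[[0,0,-2],[0,0,0],7],[[0,0,-3],[0,0,0],7],[[0,0,-3],[0,0,0],7],[[0,0,-2],[0,0,0],7],[[0,0,-1.2],[0,0,0],7],[[0,0,-0.5],[0,0,0],7],[[0,0,0],[0,0,0],6],[[0,0,0],[0,0,0],5],[[0,0,0],[0,0,0],4.7],[[0,0,0],[0,0,0],4.4],[[0,0,0],[0,0,0],4.2],[[0,0,0],[0,0,0],3.8],[[0,0,0],[0,0,0],3],[[0,0,0],[0,0,0],0],[[0,0,0],[0,0,0],0],[[0,0,0],[0,0,0],0]]'
```

```text
time_s: 18.67
position: [0.4326, -0.2571, 0.0375]
orientation: [3.14, 0.0, 1.571]
force: [-2.2, 1.0, 5.9]
opening: 0.493
finger_force: 60.0
```

```bash
python3 -m inch '[[[0,0,0.5],[0,0,0],0],[[0,0,1.5],[0,0,0],0],[[0,0,2.5],[0,0,0],0],[[0,0,3],[0,0,0],0],[[0,0,2.5],[0,0,0],0],[[0,0,1.5],[0,0,0],0],[[0,0,0.5],[0,0,0],0]]'
python3 -m inch '[[[0.5,0.8,0],[0,0,0],0],[[1.13,1.78,0],[0,0,0],0],[[1.13,1.78,0],[0,0,0],0],[[1.13,1.78,0],[0,0,0],0],[[1.13,1.78,0],[0,0,0],0],[[1.13,1.78,0],[0,0,0],0],[[1.13,1.78,0],[0,0,0],0],[[1.13,1.78,0],[0,0,0],0],[[1.13,1.78,0],[0,0,0],0],[[1.13,1.78,0],[0,0,0],0],[[1.13,1.78,0],[0,0,0],0],[[1.13,1.78,0],[0,0,0],0],[[1.13,1.78,0],[0,0,0],0],[[1.13,1.78,0],[0,0,0],0],[[1.13,1.78,0],[0,0,0],0],[[1.13,1.78,0],[0,0,0],0],[[1.13,1.78,0],[0,0,0],0],[[0.6,0.9,0],[0,0,0],0],[[0,0,-2],[0,0,0],0],[[0,0,-2],[0,0,0],0]]'
python3 -m inch '[[[0,0,0],[0,0,0],0],[[0,0,0],[0,0,0],0]]'
python3 - <<'E'
from h import *
T,im=wrist("pics/w6.png");hulls(im,T);c=dot(T,im,(258,308),12);print(c,"drum",ray("wrist",c[0],T[2,3]+.0395,T),T[:3,3],env.sense()["orientation"])
E
```

```text
time_s: 19.25
position: [0.4343, -0.258, 0.1596]
orientation: [3.135, 0.003, 1.571]
force: [0.1, -0.4, -2.2]
opening: 0.487
finger_force: 60.9
time_s: 20.92
position: [0.6247, 0.0469, 0.1154]
orientation: [3.141, -0.0, 1.573]
force: [-0.1, -0.8, -1.3]
opening: 0.495
finger_force: 61.0
time_s: 21.08
position: [0.622, 0.0451, 0.1139]
orientation: [-3.136, 0.001, 1.57]
force: [0.8, -0.8, -0.6]
opening: 0.491
finger_force: 61.0
pad [0.6232 0.0449] resid rms 0.00047996965577474154
pad [0.6254 0.1232] resid rms 0.0001828603422692727
(array([257.5   , 316.4462]), np.int64(130), np.float64(139.0)) drum [0.6221 0.0398 0.1534] [0.622  0.0451 0.1139] [-3.1397  0.0004  1.5703]
```

View pics/w6.png

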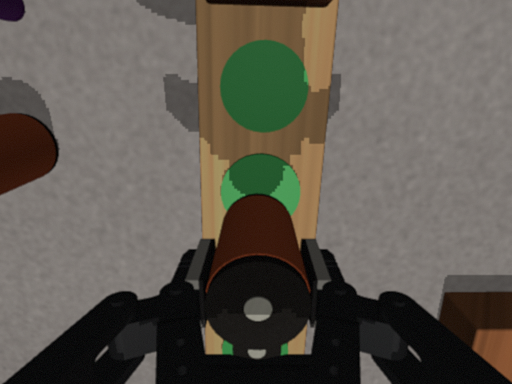

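The held drum's dot is at (258,309), about on the pad centre. Lowering.

```bash
python3 -m inch '[[[0.05,0,-0.5],[0,0,0],0],[[0,0,-1],[0,0,0],0],[[0,0,-1],[0,0,0],0],[[0,0,-1],[0,0,0],0],[[0,0,-1],[0,0,0],0],[[0,0,-0.6],[0,0,0],0],[[0,0,-0.3],[0,0,0],0],[[0,0,-0.1],[0,0,0],0],[[0,0,-0.1],[0,0,0],0],[[0,0,0],[0,0,0],0],[[0,0,0],[0,0,0],0]]'
python3 -m inch '[[[0,0,-0.1],[0,0,0],0],[[0,0,0],[0,0,0],0],[[0,0,0],[0,0,0],0]]'
python3 -m inch '[[[0,0,-0.1],[0,0,0],0],[[0,0,0],[0,0,0],0],[[0,0,0],[0,0,0],0]]'
```

```text
time_s: 22.05
position: [0.6251, 0.045, 0.0609]
orientation: [3.14, -0.0, 1.571]
force: [1.4, -0.2, -1.1]
opening: 0.488
finger_force: 61.0
time_s: 22.3
position: [0.6249, 0.045, 0.0596]
orientation: [3.141, -0.0, 1.571]
force: [0.3, 0.6, -0.9]
opening: 0.493
finger_force: 61.0
time_s: 22.55
position: [0.6249, 0.0451, 0.0596]
orientation: [3.141, -0.0, 1.571]
force: [-2.6, -0.4, 5.3]
opening: 0.491
finger_force: 61.1
```

```bash
python3 -m inch '[[[0,0,0],[0,0,0],3.9],[[0,0,0],[0,0,0],4.2],[[0,0,0],[0,0,0],4.5],[[0,0,0],[0,0,0],4.8],[[0,0,0],[0,0,0],5.2],[[0,0,0],[0,0,0],6],[[0,0,0],[0,0,0],7],[[0,0,0],[0,0,0],8],[[0,0,0],[0,0,0],8],[[0,0,0],[0,0,0],8]]'
python3 -m inch '[[[0,0,0.5],[0,0,0],8],[[0,0,1.5],[0,0,0],8],[[0,0,2.5],[0,0,0],8],[[0,0,3],[0,0,0],8],[[0,0,2],[0,0,0],8],[[0,0,0.5],[0,0,0],8],[[0,0,0],[0,0,0],8]]'
python3 - <<'E'
from h import *
T,im=wrist();hulls(im,T);print(T[:3,3])
for p in([.6245,.046,.098],[.6215,-.0315,.098]):
  g=wpix(T,p);c=dot(T,im,g,8);print(g,c,ray("wrist",c[0],.098,T))
E
python3 -m inch '[[[-1,0.2,0],[0,0,0],8.3],[[-2,0.35,0],[0,0,0],8.3],[[-2,0.35,0],[0,0,0],8.3],[[-2,0.35,0],[0,0,0],8.3],[[-2,0.35,0],[0,0,0],8.3],[[-2,0.35,0],[0,0,0],8.3],[[-2,0.35,0],[0,0,0],8.3],[[-2,0.35,0],[0,0,0],8.3],[[-2,0.35,0],[0,0,0],8.3],[[-2.1,0.4,0],[0,0,0],8.3],[[0,0,0],[0,0,0],8.3],[[0,0,0],[0,0,0],8.3]]'
python3 - <<'E'
from h import *
T,im=wrist();g=wpix(T,[.433,.079,.076]);c=dot(T,im,g,9);print(g,c,ray("wrist",c[0],.076,T),T[:3,3])
E
```

```text
time_s: 23.38
position: [0.6246, 0.045, 0.0582]
orientation: [-3.142, 0.0, 1.571]
force: [-0.4, 0.1, 0.6]
opening: 0.933
finger_force: 0.0
time_s: 23.97
position: [0.6261, 0.0448, 0.1608]
orientation: [3.137, -0.0, 1.571]
force: [0.9, -0.9, -0.5]
opening: 0.938
finger_force: 0.0
pad [ 0.621 -0.032] resid rms 0.00027447492656411686
pad [0.6233 0.0446] resid rms 0.0005497616939081437
pad [0.6253 0.1231] resid rms 0.000224719028086429
[0.6261 0.0448 0.1608]
[254.9857 205.2077] (array([255.    , 208.2781]), np.int64(151), np.float64(145.0)) [0.6245 0.0437 0.098 ]
[251.2303 299.1653] (array([250.6667, 301.7376]), np.int64(141), np.float64(125.0)) [ 0.6211 -0.0339  0.098 ]
time_s: 25.02
position: [0.4316, 0.0794, 0.1568]
orientation: [-3.138, 0.0, 1.573]
force: [1.0, 0.1, 0.3]
opening: 0.969
finger_force: 0.0
[260.1049 198.1431] (array([259.3889, 200.5185]), np.int64(162), np.float64(144.0)) [0.4325 0.0771 0.076 ] [0.4316 0.0794 0.1568]
```

```bash
python3 -m inch '[[[0,-0.1,-0.5],[0,0,0],8.3],[[0,0,-2],[0,0,0],8.3],[[0,0,-3],[0,0,0],8.3],[[0,0,-3],[0,0,0],8.3],[[0,0,-2],[0,0,0],8.3],[[0,0,-1.2],[0,0,0],8.3],[[0,0,-0.5],[0,0,0],8.3],[[0,0,0],[0,0,0],7],[[0,0,0],[0,0,0],6.3],[[0,0,0],[0,0,0],5.8],[[0,0,0],[0,0,0],5.5],[[0,0,0],[0,0,0],5.2],[[0,0,0],[0,0,0],4.9],[[0,0,0],[0,0,0],4],[[0,0,0],[0,0,0],0],[[0,0,0],[0,0,0],0],[[0,0,0],[0,0,0],0]]'
```

```text
time_s: 26.48
position: [0.4336, 0.0781, 0.0373]
orientation: [3.141, -0.001, 1.571]
force: [-2.9, -0.1, 5.4]
opening: 0.616
finger_force: 61.6
```

```bash
python3 -m inch '[[[0,0,0.5],[0,0,0],0],[[0,0,1.5],[0,0,0],0],[[0,0,2],[0,0,0],0],[[0,0,2],[0,0,0],0],[[0.3,0.1,1.5],[0,0,0],0],[[1,0.4,0.5],[0,0,0],0],[[2,0.5,0],[0,0,0],0],[[2,0.5,0],[0,0,0],0],[[2,0.5,0],[0,0,0],0],[[2,0.5,0],[0,0,0],0],[[2,0.5,0],[0,0,0],0],[[2,0.5,0],[0,0,0],0],[[2,0.5,0],[0,0,0],0],[[2,0.5,0],[0,0,0],0],[[1.4,0,0],[0,0,0],0],[[0.6,0,0],[0,0,0],0],[[0,0,0],[0,0,0],0],[[0,0,0],[0,0,0],0]]'
python3 - <<'E'
from h import *
T,im=wrist("pics/w7.png");hulls(im,T);c=dot(T,im,(258,306),9);print(c,"drum",ray("wrist",c[0],T[2,3]+.0395,T),T[:3,3],env.sense()["orientation"])
E
```

```text
time_s: 27.98
position: [0.6258, 0.1226, 0.116]
orientation: [-3.14, 0.001, 1.57]
force: [-0.6, -0.9, -1.9]
opening: 0.615
finger_force: 63.7
pad [0.6254 0.1227] resid rms 0.0005416518781149642
(array([257.5, 314.5]), np.int64(36), np.float64(148.0)) drum [0.6257 0.1182 0.1555] [0.6258 0.1226 0.116 ] [-3.14    0.0002  1.5705]
```

View pics/w7.png

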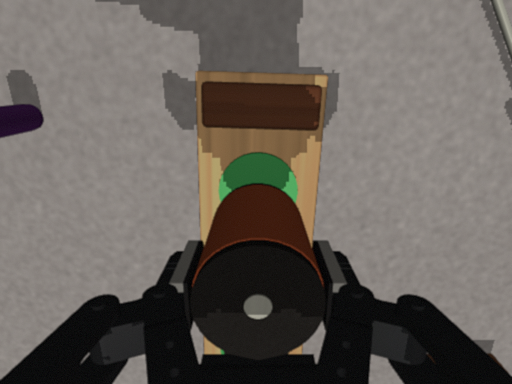

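The dot is at (258,307), about 1.5 mm too far along +y. Correct by 1 mm and lower.

```bash
python3 -m inch '[[[0,-0.1,-0.5],[0,0,0],0],[[0,0,-1],[0,0,0],0],[[0,0,-1],[0,0,0],0],[[0,0,-1],[0,0,0],0],[[0,0,-1],[0,0,0],0],[[0,0,-0.6],[0,0,0],0],[[0,0,-0.3],[0,0,0],0],[[0,0,-0.1],[0,0,0],0],[[0,0,-0.1],[0,0,0],0],[[0,0,0],[0,0,0],0],[[0,0,0],[0,0,0],0]]'
python3 -m inch '[[[0,0,-0.1],[0,0,0],0],[[0,0,0],[0,0,0],0],[[0,0,0],[0,0,0],0]]'
python3 -m inch '[[[0,0,-0.1],[0,0,0],0],[[0,0,0],[0,0,0],0],[[0,0,0],[0,0,0],0]]'
```

```text
time_s: 28.95
position: [0.6271, 0.1221, 0.0609]
orientation: [3.14, -0.0, 1.571]
force: [0.0, -0.0, -2.3]
opening: 0.62
finger_force: 63.7
time_s: 29.2
position: [0.6267, 0.1221, 0.0595]
orientation: [3.141, -0.0, 1.571]
force: [0.4, 0.1, -1.8]
opening: 0.623
finger_force: 63.6
time_s: 29.45
position: [0.6267, 0.122, 0.0595]
orientation: [3.141, -0.0, 1.571]
force: [-3.7, -0.1, 5.2]
opening: 0.62
finger_force: 63.8
```

```bash
python3 -m inch '[[[0,0,0],[0,0,0],5],[[0,0,0],[0,0,0],5.3],[[0,0,0],[0,0,0],5.6],[[0,0,0],[0,0,0],6],[[0,0,0],[0,0,0],6.5],[[0,0,0],[0,0,0],7],[[0,0,0],[0,0,0],8],[[0,0,0],[0,0,0],8.4],[[0,0,0],[0,0,0],8.4],[[0,0,0],[0,0,0],8.4]]'
python3 -m inch '[[[0,0,0.5],[0,0,0],8.4],[[0,0,1.5],[0,0,0],8.4],[[0,0,2.5],[0,0,0],8.4],[[0,0,3],[0,0,0],8.4],[[0,0,3],[0,0,0],8.4],[[-2,0,1],[0,0,0],8.4],[[-3,0,0],[0,0,0],8.4],[[-3,0,0],[0,0,0],8.4],[[-3,0,0],[0,0,0],8.4],[[-3,0,0],[0,0,0],8.4],[[-2,0,0],[0,0,0],8.4],[[0,0,0],[0,0,0],8.4]]'
python3 - <<'E'
from h import *
a=cams.get_image("top");b=cams.get_image("scene")
cv2.imwrite("pics/end.png",np.vstack([cv2.resize(a[120:240,90:370,::-1],None,fx=2.4,fy=2.4),cv2.resize(b[110:250,130:410,::-1],None,fx=2,fy=2,).copy() if 0 else cv2.resize(b[120:245,130:410,::-1],(672,300))]))
E
```

```text
time_s: 30.28
position: [0.6266, 0.122, 0.0583]
orientation: [3.142, 0.0, 1.571]
force: [-0.1, 0.0, 0.9]
opening: 0.983
finger_force: 0.0
time_s: 31.28
position: [0.4621, 0.1224, 0.1734]
orientation: [-3.137, -0.002, 1.573]
force: [0.4, 0.1, 0.6]
opening: 0.983
finger_force: 0.0
```

View pics/end.png

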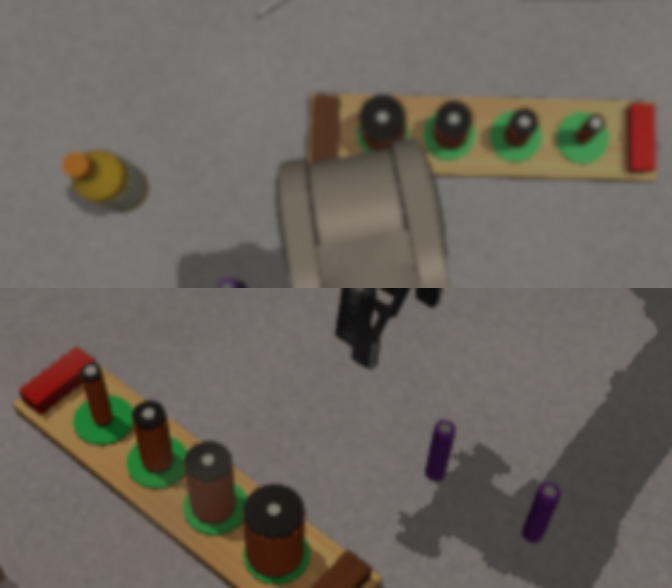

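All four drums stand upright on their pads in order, from thinnest at the red block (crop 92,370) to thickest (273,510). The gripper is clear, and the glue bottle and purple look-alikes are standing.

```bash
python3 -c "
from workcell import env
print(env.sign_off())"
```

```text
the job is handed in; nothing more can be done
None
```

The job is handed in: all four drums stand upright and centred on the green pads, thinnest beside the red block through to thickest at the far end, with the glue bottle left where it stood.

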